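Post the rejected plate into the reject box

TASK

One of the three olive metal plates leaning in the grey inspection rest has failed inspection: it is the one with the red dot. Pick it up, turn it edge-on and post it through the slot in the lid of the red reject box so that it drops inside. Leave the two green-dot plates in the rest and the pliers where they are.

Things in the scene. Friction and masses are not known exactly. Their poses are not given: they have to be found in the camera images.
- reject_center (a point): Rejected plate: flat olive metal, 120 long, 50 wide, 10 mm thick, 0.11-0.23 kg, RED 38 mm dot on its face. Leans in one of the rest's three bays, top tipped 30 deg from upright towards the robot. Its upper 54 mm stand free on both faces: pinch it there across the thickness. Origin: plate centre; x = normal of marked face (starts 30 deg up, away from robot), y along width, z along length to upper end.
- good_a_center (a point): Accepted plate, bystander: same olive plate 120 x 50 x 10 mm but with a GREEN dot; leans in another bay of the rest. Origin: plate centre; x = normal of marked face (starts 30 deg up, away from robot), y along width, z along length to upper end.
- good_b_center (a point): Accepted plate, bystander: same olive plate 120 x 50 x 10 mm but with a GREEN dot; leans in another bay of the rest. Origin: plate centre; x = normal of marked face (starts 30 deg up, away from robot), y along width, z along length to upper end.
- rest: Fixed grey rest, 226 mm wide (y), 110 mm deep (x), three bays at 75 mm pitch along y between thin dividers 30 mm high. Origin: centre of underside on the table. Its back support leans 30 deg from upright, top towards -x (the robot), and reaches 66 mm up the plates from their lower ends; its top edge is 87 mm above the table. The front is open.
- reject_box: Fixed red posting box with a clear window on its +x side; outside 130 mm along its x, 150 mm along its y, 165 mm high, walls, lid and floor 5 mm thick, inside hollow. Origin at the centre of its underside on the table.
- slot (a point): Centre of the posting slot at the lid's top face, 165 mm above the table. The slot is 80 mm long along y, 28 mm wide along x, goes straight down through the 5 mm lid and has a white border. A plate passes only upright and edge-on, its 50 mm width along the slot; let go part-way in, it drops inside by itself.
- pliers: Bystander: loose pliers lying on the table beyond the work, about 170 mm long, 70 mm wide, 16 mm high, orange grips. Origin on the underside near the joint; jaws point to its +x.
Things that resemble listed ones, but are neither listed nor needed, are in the scene too. Leave any pink look-alike of the part that bears reject_center alone.

How it is judged:
By the outcome, as a careful person would: the job done as asked, in the order asked, and still so for the second after the job is handed in, with the robot touching nothing.
It also fails if it takes over 38 s, if anything falls off the work surface, if the arm or the gripper's body presses on something with over 40 N, if the wrist force passes 120 N, or if a joint passes its speed limit or range.

ROBOT

A 6-joint arm with a two-finger parallel gripper is mounted at the origin on the work surface. World frame = base frame: x ahead of the robot, y to its left, z up, the work surface at z = 0. Lengths are in m, angles in degrees, forces in N, time in s.
With the tool pointing down it reaches from about 0.4 to 0.825 m from the base axis. Payload 7 kg.
Tool frame: the origin (TCP) lies on the centre line of the jaws, within the pads' length; the fingertips stand 17 mm ahead of it and the grasp point (between the pads) lies 2 mm behind it; y points along the fingers, z is the direction in which the jaws open and shut, and the axes are right-handed (so a half turn about y gives the same grasp; the last joint's range is limited). The gripper opens to 88 mm and grips with 3 to 60 N. Pads are 19 mm wide; open, the fingers measure 130 mm over their backs; the gripper's body (78 mm by 193 mm) begins 47 mm behind the grasp point.
Start: joints at [90.476, 20.546, 0.682, 0, -70.136, -16.507], TCP at [0.186, 0.649, 0.244] pointing down, gripper open.
Joint ranges: [-176.03, 176.03], [-82.01, 121.73], [-58.28, 71.71], [-173.87, 95.51], [-174.79, -0.11], [-173.66, 173.66]. Speed limits (degrees/s): [136.94, 136.94, 172.46, 180, 180, 180].

INTERFACE

Orientations are given as [roll, pitch, yaw] about the fixed x, y, z axes, in that order (R = Rz(yaw) Ry(pitch) Rx(roll)).
In Python, from plant import r, capture, camera_info gives the robot as it stands. The module is installed in compiled form; this text tells all that it offers.
- The arm moves only by the tool apply_moves, never from a script. Its argument "deltas" is a list of rows, each an object of numbers: "tx", "ty", "tz": the shift along the tool's x, y, z in m; "turn": the turn about the tool's y in rad; "gripper": the finger opening in m, from 0 to 0.0876. A call has 1 to 5 rows; each row is the pose to reach, as a shift and turn from the pose commanded when the call began, along the tool's axes at that moment; what a row does not reach only later rows make up. A row lasts 1/10 s, in which the tool goes at most 50 mm and 8.59 degrees, less where a joint would pass 70% of its speed; a pose out of reach is approached as far as the arm can. A call with a gripper value outside its range is refused whole. The fingers move at their own pace and stop on an object; "newtons" is the grip in N (left out, the last holds). Time passes only in rows, so rows that repeat a pose let the fingers close. It gives the time, the measured TCP pose, the force and the opening at its end, in the units of the state.
- r.get_state(): the state, without advancing time (a new reading comes with each control period).
- capture(name): name is "side" or "top" or "wrist"; returns (picture, depth): 400x640x3 uint8, red, green, blue; 400x640 float32, m along the optical axis (not along the pixel's ray), 0 where there is no reading.
- camera_info(name): a dict with "K" (3x3 intrinsics, pixels), "eye" and "orientation" of the camera in the world; the wrist camera has in their place "tool_from_camera" (4x4, takes a point from camera to tool coordinates, whose origin is the TCP and whose axes are the tool frame's). Camera axes: x right, y up, looking along -z (the intrinsics and any distortion apply to the point x, -y, -z); pixel columns grow to the right and rows downward; lengths in m; the calibration is good to about 2 mm. The wrist camera is an equidistant fisheye: a pixel r from the principal point sees the ray r / f radians off the axis. A picture is of the moment at which its call begins: read the wrist's pose just before it. camera_info takes no time and is no camera call.
- r.close_job(): hands the job in, once; it reports no verdict.
The state is a dict: "time_s": time; "joints": joint angles; "qd": joint speeds; "joint_torque": joint torques, N m; "tcp_pos": TCP position; "eef_rot": TCP orientation; "contact_force": force on the tool from outside, world axes, zero at the start; "moment": the same for the moment, N m; "gripper_width": finger opening in m.
Only numpy, scipy, OpenCV 4.12 (cv2) and the standard library are available. Lean on these libraries where they do the work, as an engineer would, in place of code of your own. Each camera call takes 0.05 s, during which the arm holds its last target.

## Working session

There is one attempt and no reset: what is moved stays moved. The work goes in short steps, Python scripts to look and compute and a tool call to move; the robot and the scene stay as the last step left them, time stands still between calls to the robot, and variables do not carry over. Pictures are saved under pics/ and viewed, and the job is handed in when it is done.

Besides the shell and the picture viewer there is one more tool, called after ">>>" by a JSON object that holds its "op" and its "data", one argument or row to a line. apply_moves: Moves the arm, as the interface text tells. Its arguments: {"type":"object","properties":{"deltas":{"type":"array","items":{"type":"object","properties":{"tx":{"type":"number"},"ty":{"type":"number"},"tz":{"type":"number"},"turn":{"type":"number"},"gripper":{"type":"number"}}}},"newtons":{"type":"number"}},"required":["deltas"]}

```bash
ls; mkdir -p pics
python3 - <<'E'
from plant import r,capture,camera_info
import cv2,numpy as np
print(r.get_state())
for n in ["side","top","wrist"]:
    print(n,camera_info(n))
for n in ["side","top","wrist"]:
    p,d=capture(n); cv2.imwrite(f"pics/{n}0.png",p[:,:,::-1]); np.save(f"pics/{n}0d.npy",d); np.save(f"pics/{n}0.npy",p)
E
```

```text
pics
{'time_s': 0.0, 'joints': array([ 9.04758403e+01,  2.05917384e+01,  6.34670371e-01, -1.91204163e-02,
       -7.01349235e+01, -1.65091491e+01]), 'qd': array([ 0.00652024, -0.02605037, -0.10534821, -0.06584376, -0.00276411,
       -0.01290502]), 'joint_torque': array([-6.83139187e-04, -5.82720852e+01,  2.93073517e+01,  6.99724406e+00,
        7.07796498e-03, -1.50551791e-04]), 'tcp_pos': array([0.18630892, 0.64831504, 0.24262919]), 'eef_rot': array([-8.99066927e+01,  8.91009318e-03,  1.63960187e+02]), 'contact_force': array([ 0.17010473, -0.35556061, -0.06989369]), 'moment': array([-0.01688694,  0.05133622,  0.02780709]), 'gripper_width': 0.08787020634979158}
side {'K': array([[426.77511656,   0.        , 316.8605851 ],
       [  0.        , 426.77511656, 200.2457921 ],
       [  0.        ,   0.        ,   1.        ]]), 'eye': array([0.51018407, 0.79367502, 0.63697299]), 'orientation': array([  57.24773411,   -1.45980885, -170.68261509])}
top {'K': array([[452.16020365,   0.        , 313.15636976],
       [  0.        , 452.16020365, 206.00481991],
       [  0.        ,   0.        ,   1.        ]]), 'eye': array([ 0.58411612, -0.00506508,  1.05202101]), 'orientation': array([  3.59974469,   0.11433713, -91.31377066])}
wrist {'K': array([[309.70691629,   0.        , 314.89211848],
       [  0.        , 309.70691629, 194.9708975 ],
       [  0.        ,   0.        ,   1.        ]]), 'tool_from_camera': array([[ 5.81624075e-05, -9.55986226e-01, -2.93411542e-01,
        -8.00732221e-02],
       [ 1.01694128e-03,  2.93411447e-01, -9.55985716e-01,
        -1.41872402e-01],
       [ 9.99999481e-01, -2.42779877e-04,  9.89247368e-04,
         4.05496873e-04],
       [ 0.00000000e+00,  0.00000000e+00,  0.00000000e+00,
         1.00000000e+00]])}
```

View pics/side0.png

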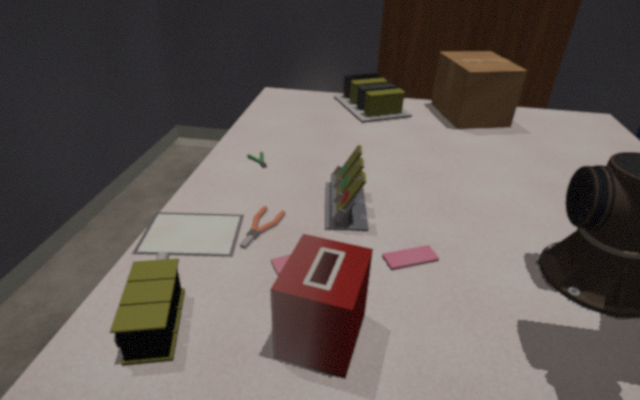

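View pics/top0.png

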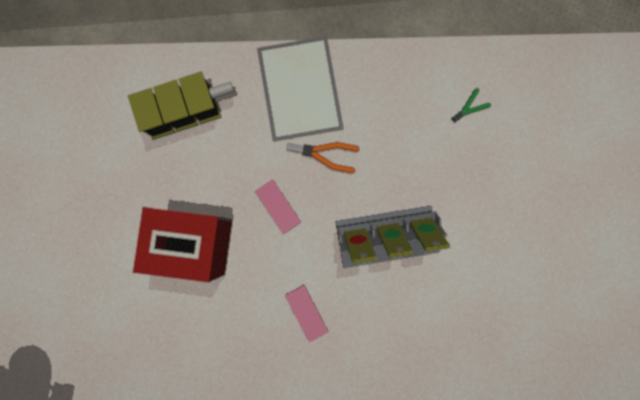

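View pics/wrist0.png

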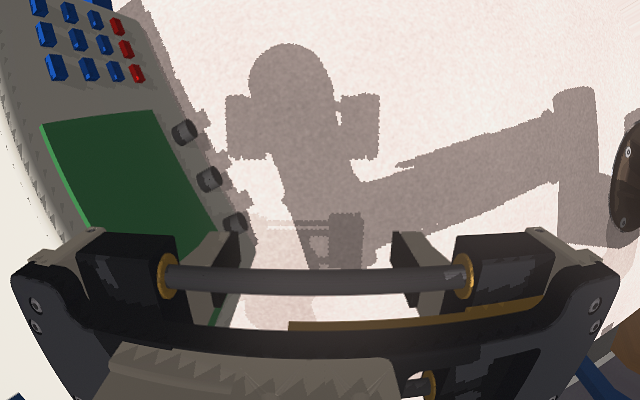

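The side view shows the rest at about (347,190), the box with its white slot border at (325,268) and the arm at right. In the top view the red dot is at (358,240) in the left bay, the slot at (176,244) and the pliers at (325,155). The wrist view shows only unrelated clutter. Next I'll measure positions.

```bash
cat > h.py <<'E'
import numpy as np,cv2
from scipy.spatial.transform import Rotation as Ro
def rpy(a): return Ro.from_euler('xyz',a,degrees=True).as_matrix()
def rays(ci,uv):
    uv=np.atleast_2d(uv).astype(float);K=ci['K']
    d=np.c_[(uv[:,0]-K[0,2])/K[0,0],-(uv[:,1]-K[1,2])/K[1,1],-np.ones(len(uv))]
    return ci['eye'],d@rpy(ci['orientation']).T
def onz(ci,uv,z):
    e,d=rays(ci,uv); return e+d*((z-e[2])/d[:,2])[:,None]
def bydepth(ci,uv,dep):
    e,d=rays(ci,uv); return e+d*np.asarray(dep)[:,None]
E
cat > m.py <<'E'
from h import *; from plant import camera_info
for n in ['top','side']:
    ci=camera_info(n);p=np.load(f'pics/{n}0.npy');d=np.load(f'pics/{n}0d.npy')
    hsv=cv2.cvtColor(p,cv2.COLOR_RGB2HSV).astype(int);H,S,V=[hsv[...,i] for i in range(3)]
    vv,uu=np.mgrid[:400,:640]
    roi=((uu>335)&(uu<450)&(vv>200)&(vv<270)) if n=='top' else ((uu>320)&(uu<372)&(vv>140)&(vv<230))
    def rep(name,m):
        m=cv2.morphologyEx(m.astype(np.uint8),cv2.MORPH_OPEN,np.ones((2,2),np.uint8))
        k,l,st,c=cv2.connectedComponentsWithStats(m)
        for i in range(1,k):
            if st[i,4]<12: continue
            v,u=np.where((l==i)&(d>0)); P=bydepth(ci,np.c_[u,v],d[v,u])
            print(n,name,st[i,4],c[i].round(1),'mean',P.mean(0).round(4),'med',np.median(P,0).round(4),'min',P.min(0).round(3),'max',P.max(0).round(3))
    rep('red',roi&((H<8)|(H>172))&(S>140))
    rep('green',roi&(H>45)&(H<90)&(S>90))
    rep('olive',roi&(H>20)&(H<36)&(S>110))
    # white slot border
    rb=((uu>130)&(uu<232)&(vv>200)&(vv<285)) if n=='top' else ((uu>270)&(uu<372)&(vv>238)&(vv<295))
    w=(rb&(S<70)&(V>110)&(np.abs(0)==0)).astype(np.uint8)
    k,l,st,c=cv2.connectedComponentsWithStats(w)
    for i in range(1,k):
        if st[i,4]<60: continue
        v,u=np.where(l==i); cn=np.c_[u,v].astype(np.float32)
        r=cv2.minAreaRect(cn); b=cv2.boxPoints(r)
        v2=(v,u);P=bydepth(ci,np.c_[u,v],d[v,u])
        W=onz(ci,b,.165)
        print(n,'white',st[i],c[i].round(1),r,'zmed',np.median(P[:,2]).round(4)); print(W.round(4).tolist(),W.mean(0).round(4))
        R=cv2.minAreaRect((onz(ci,cn,.165)[:,:2]*1000).astype(np.float32)); print('world rect',R)
E
python3 m.py
python3 - <<'E'
import cv2
a=cv2.imread('pics/top0.png');b=cv2.imread('pics/side0.png')
cv2.imwrite('pics/crop_t.png',cv2.resize(a[195:280,325:460],None,fx=5,fy=5,interpolation=2))
cv2.imwrite('pics/crop_s.png',cv2.resize(b[135:235,310:385],None,fx=5,fy=5,interpolation=2))
E
```

```text
top red 103 [358.7 240.1] mean [ 0.5698 -0.1007  0.0782] med [ 0.5699 -0.1006  0.0786] min [ 0.562 -0.117  0.063] max [ 0.578 -0.084  0.094]
top green 129 [427.1 228.9] mean [ 0.5906 -0.2484  0.078 ] med [ 0.5904 -0.2483  0.0781] min [ 0.582 -0.266  0.06 ] max [ 0.599 -0.231  0.095]
top green 132 [392.9 234.4] mean [ 0.5805 -0.1746  0.0773] med [ 0.5809 -0.1743  0.0767] min [ 0.571 -0.192  0.06 ] max [ 0.59  -0.157  0.094]
top olive 504 [430.3 237. ] mean [ 0.5737 -0.2476  0.1037] med [ 0.5711 -0.2459  0.1103] min [ 0.545 -0.276  0.04 ] max [ 0.611 -0.221  0.142]
top olive 507 [395.5 242.8] mean [ 0.5635 -0.1746  0.1036] med [ 0.5606 -0.1733  0.1099] min [ 0.535 -0.202  0.041] max [ 0.601 -0.148  0.141]
top olive 508 [360.7 248.5] mean [ 0.5533 -0.1016  0.1038] med [ 0.5501 -0.1004  0.1101] min [ 0.524 -0.129  0.041] max [ 0.589 -0.075  0.141]
top white [ 131  201  101   84 1607] [165.6 252.2] ((181.0, 242.5), (82.99998474121094, 99.99998474121094), 90.0) zmed 0.0008
[[0.6581, 0.3537, 0.165], [0.6535, 0.1568, 0.165], [0.4917, 0.1587, 0.165], [0.4961, 0.3533, 0.165]] [0.5748 0.2556 0.
[... 1934 characters left out ...]
2  43 593] [323.8 268.6] ((323.6466064453125, 267.99139404296875), (27.70566177368164, 44.90680694580078), 23.198591232299805) zmed 0.1655
[[0.601, 0.3094, 0.165], [0.59, 0.2014, 0.165], [0.5422, 0.2226, 0.165], [0.5583, 0.3253, 0.165]] [0.5729 0.2647 0.165 ]
world rect ((571.759033203125, 264.9761962890625), (98.1784439086914, 45.25990676879883), 81.58771514892578)
side white [367 258   5  37  99] [369.9 280.9] ((369.0, 276.0), (36.0, 4.0), 90.0) zmed 0.0001
[[0.5044, 0.2292, 0.165], [0.4977, 0.2278, 0.165], [0.4929, 0.3126, 0.165], [0.4989, 0.3138, 0.165]] [0.4985 0.2709 0.165 ]
world rect ((498.3105773925781, 270.81817626953125), (6.133762836456299, 85.73503112792969), 3.2148683071136475)
```

View pics/crop_t.png

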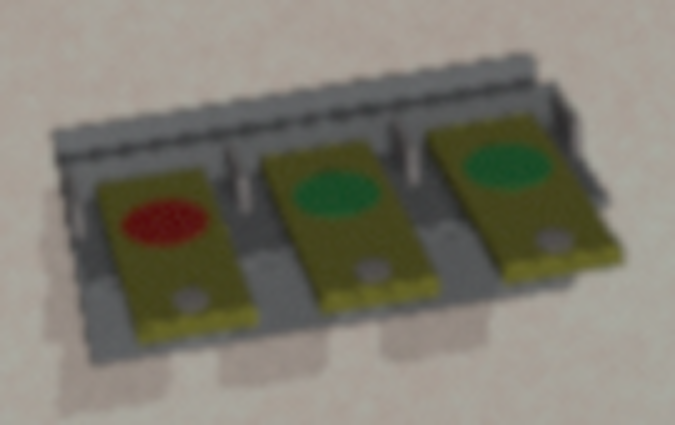

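View pics/crop_s.png

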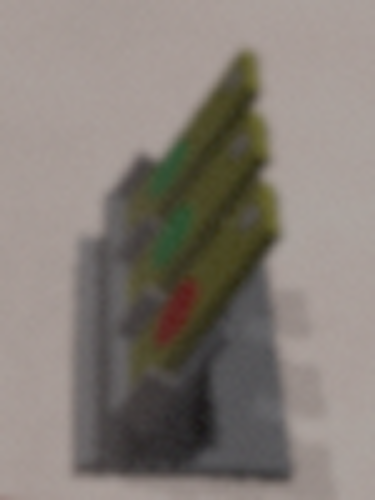

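The crops show all three plates lying on the sloped back, with their top ends towards the robot. The red-dot plate is in the left (+y) bay, and there is a small front ledge on the +x side. Now I'll fit the plate frame.

```bash
cat > m2.py <<'E'
from h import *; from plant import camera_info,r
ci=camera_info('top');p=np.load('pics/top0.npy');d=np.load('pics/top0d.npy')
hsv=cv2.cvtColor(p,cv2.COLOR_RGB2HSV).astype(int);H,S,V=[hsv[...,i] for i in range(3)]
vv,uu=np.mgrid[:400,:640]
m=(uu>338)&(uu<378)&(vv>222)&(vv<266)&((((H>20)&(H<36))|(H<8)|(H>172))&(S>100))&(d>0)
v,u=np.where(m);P=bydepth(ci,np.c_[u,v],d[v,u])
y=np.radians(8.0);a=np.radians(30)
n=np.array([np.cos(y)*np.cos(a),np.sin(y)*np.cos(a),np.sin(a)])
w=np.array([-np.sin(y),np.cos(y),0]);l=np.cross(n,w)
print('l',l)
q=np.c_[P@n,P@w,P@l]
nm=np.median(q[:,0]);print('n med',nm,'std',q[:,0].std()); 
ok=abs(q[:,0]-nm)<.004
c=[np.percentile(q[ok,i],[1,99]) for i in(1,2)];print(c,[x[1]-x[0] for x in c])
C=n*(nm-.005)+w*np.mean(c[0])+l*np.mean(c[1]);print('centre',C)
print('top end',C+.06*l,'bottom',C-.06*l,'grasp s=+35',C+.035*l)
A=np.c_[P[ok],]; A=A-A.mean(0);print('normal fit',np.linalg.svd(A)[2][2],'n',n)
s=r.get_state();T=rpy(s['eef_rot']);print(T.round(3),s['time_s'],s['tcp_pos'])
E
python3 m2.py
```

```text
l [-0.49513403 -0.06958655  0.8660254 ]
n med 0.514773706098361 std 0.0014021514299630926
[array([-0.19996624, -0.15326796]), array([-0.25067122, -0.13459929])] [np.float64(0.04669827724579964), np.float64(0.11607192901907931)]
centre [ 0.55714118 -0.10005173  0.08805983]
top end [ 0.52743313 -0.10422693  0.14002135] bottom [ 0.58684922 -0.09587654  0.0360983 ] grasp s=+35 [ 0.53981149 -0.10248726  0.11837072]
normal fit [0.85368115 0.11864951 0.50710038] n [0.8575973  0.12052744 0.5       ]
[[-0.961 -0.    -0.276]
 [ 0.276 -0.001 -0.961]
 [-0.    -1.     0.001]] 0.15 [0.18636191 0.64838532 0.24283394]
```

>>> {"op": "apply_moves", "data": {
  "deltas": [
    {"tx":-0.014,"tz":0.016,"gripper":0.0876},
    {"tx":-0.042,"tz":0.048},
    {"tx":-0.073,"tz":0.083},
    {"tx":-0.105,"tz":0.12},
    {"tx":-0.137,"tz":0.156}
  ],
  "newtons": 12
}}

```text
invalid input at $.deltas[0]: expected keys tx, ty, tz, turn, gripper
```

>>> {"op": "apply_moves", "data": {
  "deltas": [
    {"tx":-0.031,"tz":0.036},
    {"tx":-0.062,"tz":0.071},
    {"tx":-0.093,"tz":0.107},
    {"tx":-0.124,"tz":0.142},
    {"tx":-0.155,"tz":0.177}
  ]
}}

```text
invalid input at $.deltas[0]: expected keys tx, ty, tz, turn, gripper
```

>>> {"op": "apply_moves", "data": {
  "deltas": [
    {"tx":-0.031,"tz":0.036,"turn":0.1},
    {"tx":-0.062,"tz":0.071,"turn":0.2},
    {"tx":-0.093,"tz":0.107,"turn":0.32},
    {"tx":-0.124,"tz":0.142,"turn":0.44},
    {"tx":-0.15,"tz":0.17,"turn":0.55}
  ]
}}

```text
invalid input at $.deltas[0]: expected keys tx, ty, tz, turn, gripper
```

```bash
cat > go.py <<'E'
import sys; from h import *; from plant import r
x,y,z,a=map(float,sys.argv[1:5])  # target TCP and tool-z heading deg
s=r.get_state();T=rpy(s['eef_rot']);d=T.T@(np.array([x,y,z])-s['tcp_pos'])
h=np.degrees(np.arctan2(T[1,2],T[0,2]));dy=(a-h+180)%360-180
print('t',s['time_s'],'tcp',s['tcp_pos'].round(4),'head',h.round(2),'tilt',T[:,1].round(3),'F',s['contact_force'].round(1),'w',round(s['gripper_width'],4),'j',s['joints'].round(0))
print('tx %.4f ty %.4f tz %.4f turn %.4f'%(*d,-np.radians(dy)))
E
python3 go.py .540 -.1025 .22 -172
```

```text
t 0.15 tcp [0.1864 0.6484 0.2428] head -106.04 tilt [-0.    -0.001 -1.   ] F [-0.6 -0.1 -0.9] w 0.0879 j [ 90.  21.   1.  -0. -70. -17.]
tx -0.5473 ty 0.0237 tz 0.6239 turn 1.1512
```

All keys are needed in every row.

>>> {"op": "apply_moves", "data": {
  "deltas": [
    {"tx":-0.014,"ty":0,"tz":0.016,"turn":0,"gripper":0.087},
    {"tx":-0.042,"ty":0,"tz":0.048,"turn":0,"gripper":0.087},
    {"tx":-0.073,"ty":0,"tz":0.083,"turn":0,"gripper":0.087},
    {"tx":-0.105,"ty":0,"tz":0.12,"turn":0,"gripper":0.087},
    {"tx":-0.137,"ty":0,"tz":0.156,"turn":0,"gripper":0.087}
  ],
  "newtons": 12
}}

```text
time_s: 0.65
tcp_pos: [0.2754, 0.459, 0.2433]
eef_rot: [-90.0, 0.0, 164.0]
contact_force: [1.4, 0.9, -0.0]
gripper_width: 0.0871
```

>>> {"op": "apply_moves", "data": {
  "deltas": [
    {"tx":-0.031,"ty":0,"tz":0.036,"turn":0,"gripper":0.087},
    {"tx":-0.062,"ty":0,"tz":0.071,"turn":0,"gripper":0.087},
    {"tx":-0.093,"ty":0,"tz":0.107,"turn":0,"gripper":0.087},
    {"tx":-0.124,"ty":0,"tz":0.142,"turn":0,"gripper":0.087},
    {"tx":-0.155,"ty":0,"tz":0.177,"turn":0,"gripper":0.087}
  ]
}}

```text
time_s: 1.15
tcp_pos: [0.3754, 0.2462, 0.2437]
eef_rot: [-90.0, 0.0, 164.0]
contact_force: [1.4, 0.9, 0.1]
gripper_width: 0.0869
```

>>> {"op": "apply_moves", "data": {
  "deltas": [
    {"tx":-0.031,"ty":0,"tz":0.036,"turn":0.1,"gripper":0.087},
    {"tx":-0.062,"ty":0,"tz":0.071,"turn":0.2,"gripper":0.087},
    {"tx":-0.093,"ty":0,"tz":0.107,"turn":0.32,"gripper":0.087},
    {"tx":-0.124,"ty":0,"tz":0.142,"turn":0.44,"gripper":0.087},
    {"tx":-0.15,"ty":0,"tz":0.17,"turn":0.55,"gripper":0.087}
  ]
}}

```text
time_s: 1.65
tcp_pos: [0.4727, 0.0409, 0.2437]
eef_rot: [-90.0, 0.0, 132.1]
contact_force: [2.1, 1.3, -0.5]
gripper_width: 0.0868
```

```bash
python3 go.py .540 -.1025 .22 -172
```

```text
t 1.65 tcp [0.4727 0.0409 0.2437] head -137.86 tilt [ 0.  0. -1.] F [ 2.1  1.3 -0.5] w 0.0868 j [ 29.   1. -24.  -0. -65.  13.]
tx -0.1515 ty 0.0237 tz 0.0463 turn 0.5959
```

>>> {"op": "apply_moves", "data": {
  "deltas": [
    {"tx":-0.03,"ty":0,"tz":0.01,"turn":0.12,"gripper":0.087},
    {"tx":-0.06,"ty":0,"tz":0.02,"turn":0.24,"gripper":0.087},
    {"tx":-0.09,"ty":0,"tz":0.03,"turn":0.36,"gripper":0.087},
    {"tx":-0.12,"ty":0,"tz":0.04,"turn":0.48,"gripper":0.087},
    {"tx":-0.145,"ty":0,"tz":0.045,"turn":0.596,"gripper":0.087}
  ]
}}

```text
time_s: 2.15
tcp_pos: [0.5371, -0.0958, 0.2433]
eef_rot: [-90.0, -0.0, 98.0]
contact_force: [0.9, 1.0, -0.6]
gripper_width: 0.087
```

>>> {"op": "apply_moves", "data": {
  "deltas": [
    {"tx":0,"ty":0.01,"tz":0,"turn":0,"gripper":0.087},
    {"tx":0,"ty":0.02,"tz":0,"turn":0,"gripper":0.087}
  ]
}}

```text
time_s: 2.35
tcp_pos: [0.5368, -0.0946, 0.2226]
eef_rot: [-90.0, -0.0, 98.3]
contact_force: [0.3, 0.2, 0.1]
gripper_width: 0.0872
```

```bash
python3 go.py .540 -.1025 .116 -172
python3 - <<'E'
from plant import *
import cv2,numpy as np
for n in["wrist","side"]:
    p,d=capture(n); cv2.imwrite(f"pics/{n}1.png",p[:,:,::-1])
E
```

```text
t 2.35 tcp [ 0.5368 -0.0946  0.2226] head -171.73 tilt [-0.001  0.    -1.   ] F [0.3 0.2 0.1] w 0.0872 j [ 11.   9. -18.  -0. -63.  -2.]
tx -0.0083 ty 0.1066 tz -0.0021 turn 0.0047
```

View pics/wrist1.png

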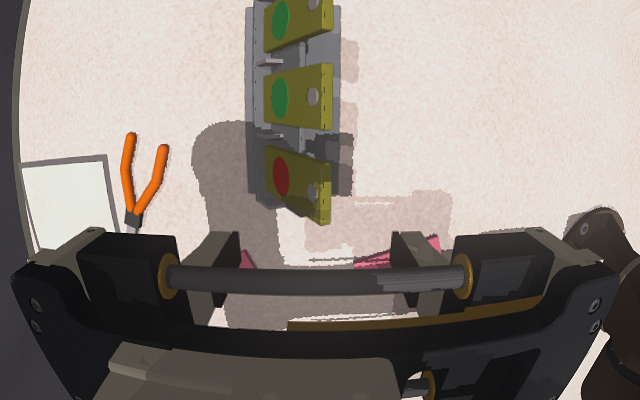

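The wrist view shows the red-dot plate at (290,183), the pliers at left and the pink look-alikes under the fingers. I'll check that my measured plate position projects to that spot.

```bash
cat > pw.py <<'E'
from h import *; from plant import r,camera_info
def wproj(Pw,s=None):
    s=s or r.get_state();ci=camera_info('wrist');M=ci['tool_from_camera'];T=rpy(s['eef_rot'])
    p=(np.atleast_2d(Pw)-s['tcp_pos'])@T; c=(p-M[:3,3])@M[:3,:3]
    x,y,z=c[:,0],-c[:,1],-c[:,2]; rr=np.hypot(x,y);th=np.arctan2(rr,z)
    K=ci['K'];return np.c_[K[0,2]+K[0,0]*th*x/rr,K[1,2]+K[1,1]*th*y/rr]
if __name__=='__main__':
    C=np.array([.5571,-.1001,.0881]);print('dot(top meas)',wproj([.5698,-.1007,.0784]),'corners')
    y=np.radians(8);l=np.array([-.495,-.0696,.866]);n=np.array([.8576,.1205,.5]);w=np.array([-np.sin(y),np.cos(y),0])
    for a in(1,-1):
        for b in (1,-1): print(a,b,wproj(C+.005*n+.06*a*l+.025*b*w).round(1))
    print('tcp',wproj(r.get_state()['tcp_pos']))
E
python3 pw.py
```

```text
dot(top meas) [[280.11221638 175.37835182]] corners
1 1 [[321.6 229.3]]
1 -1 [[322.5 165.9]]
-1 1 [[264.8 191.1]]
-1 -1 [[263.3 146. ]]
tcp [[315.81570558 261.6237744 ]]
```

The projection agrees to about 2 mm: dot predicted at (280,175) and seen at about (281,177). Descending.

>>> {"op": "apply_moves", "data": {
  "deltas": [
    {"tx":-0.004,"ty":0.015,"tz":-0.001,"turn":0,"gripper":0.087},
    {"tx":-0.008,"ty":0.035,"tz":-0.002,"turn":0.005,"gripper":0.087},
    {"tx":-0.008,"ty":0.055,"tz":-0.002,"turn":0.005,"gripper":0.087},
    {"tx":-0.008,"ty":0.072,"tz":-0.002,"turn":0.005,"gripper":0.087},
    {"tx":-0.008,"ty":0.085,"tz":-0.002,"turn":0.005,"gripper":0.087}
  ]
}}

```text
time_s: 2.95
tcp_pos: [0.5396, -0.101, 0.1378]
eef_rot: [-90.0, -0.0, 98.1]
contact_force: [0.4, 0.2, 0.2]
gripper_width: 0.0869
```

>>> {"op": "apply_moves", "data": {
  "deltas": [
    {"tx":0,"ty":0.008,"tz":0,"turn":0,"gripper":0.087},
    {"tx":0,"ty":0.016,"tz":0,"turn":0,"gripper":0.06},
    {"tx":0,"ty":0.02,"tz":0,"turn":0,"gripper":0.05},
    {"tx":0,"ty":0.02,"tz":0,"turn":0,"gripper":0.045},
    {"tx":0,"ty":0.02,"tz":0,"turn":0,"gripper":0.045}
  ]
}}

```text
time_s: 3.45
tcp_pos: [0.5405, -0.1018, 0.119]
eef_rot: [-90.0, 0.0, 98.0]
contact_force: [-0.1, 0.3, -0.3]
gripper_width: 0.0605
```

```bash
python3 go.py .540 -.1025 .116 -172
python3 - <<'E'
from plant import *
import cv2,numpy as np
for n in["wrist","side"]:
    p,d=capture(n); cv2.imwrite(f"pics/{n}2.png",p[:,:,::-1])
    if n=="side": cv2.imwrite("pics/side2c.png",cv2.resize(p[90:240,270:450,::-1],None,fx=4,fy=4,interpolation=2))
E
```

```text
t 3.45 tcp [ 0.5405 -0.1018  0.119 ] head -171.97 tilt [ 0.001 -0.    -1.   ] F [-0.1  0.3 -0.3] w 0.0605 j [ 10.  15. -25.   0. -50.  -2.]
tx -0.0007 ty 0.0030 tz 0.0006 turn 0.0005
```

View pics/wrist2.png

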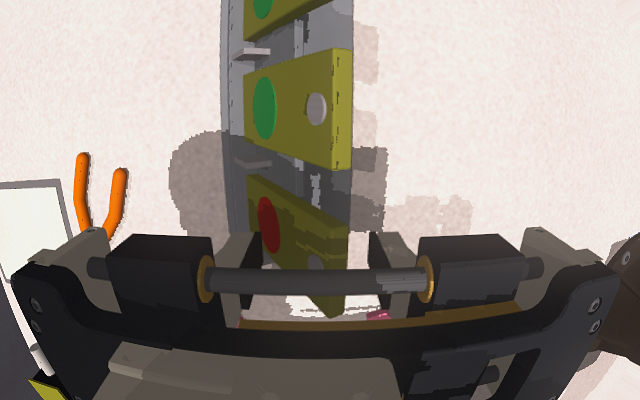

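View pics/side2c.png

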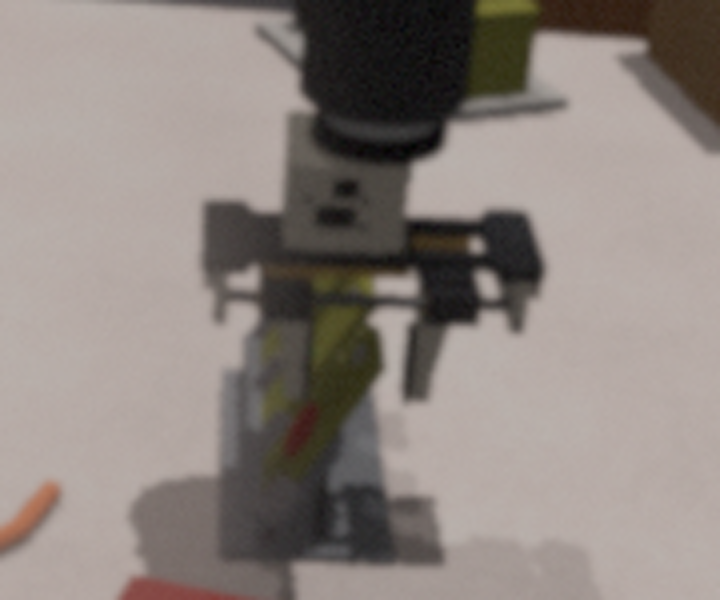

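The plate is centred between the open fingers, and the side view shows the fingers on either side of it. I'll close to near contact, then squeeze while easing up and away from the back support so the plate swings upright.

>>> {"op": "apply_moves", "data": {
  "deltas": [
    {"tx":0,"ty":0.003,"tz":0,"turn":0,"gripper":0.036},
    {"tx":0,"ty":0.003,"tz":0,"turn":0,"gripper":0.034},
    {"tx":0,"ty":0.003,"tz":0,"turn":0,"gripper":0.032},
    {"tx":0,"ty":0.003,"tz":0,"turn":0,"gripper":0.03}
  ],
  "newtons": 10
}}

```text
time_s: 3.95
tcp_pos: [0.541, -0.1017, 0.1159]
eef_rot: [-90.1, 0.0, 98.0]
contact_force: [0.8, -0.5, 0.9]
gripper_width: 0.031
```

>>> {"op": "apply_moves", "data": {
  "deltas": [
    {"tx":0,"ty":0,"tz":-0.003,"turn":0,"gripper":0.028},
    {"tx":0,"ty":-0.002,"tz":-0.006,"turn":0,"gripper":0.026},
    {"tx":0,"ty":-0.004,"tz":-0.009,"turn":0,"gripper":0.024},
    {"tx":0,"ty":-0.006,"tz":-0.012,"turn":0,"gripper":0.022}
  ]
}}

```text
time_s: 4.35
tcp_pos: [0.5526, -0.1002, 0.1227]
eef_rot: [-90.1, 0.0, 98.0]
contact_force: [0.3, -0.9, 6.1]
gripper_width: 0.0247
```

```bash
python3 go.py .540 -.1025 .116 -172
python3 - <<'E'
from plant import *
import cv2,numpy as np
p,d=capture("wrist"); cv2.imwrite(f"pics/wrist3.png",p[:,:,::-1])
p,d=capture("side"); cv2.imwrite("pics/side3c.png",cv2.resize(p[90:240,270:450,::-1],None,fx=4,fy=4,interpolation=2))
E
```

```text
t 4.35 tcp [ 0.5526 -0.1002  0.1227] head -171.96 tilt [ 0.001 -0.    -1.   ] F [ 0.3 -0.9  6.1] w 0.0247 j [ 10.  16. -23.   0. -51.  -2.]
tx -0.0005 ty 0.0066 tz 0.0128 turn 0.0007
```

View pics/wrist3.png

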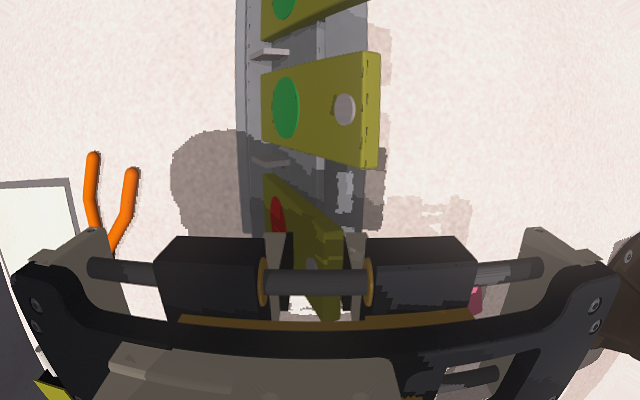

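View pics/side3c.png

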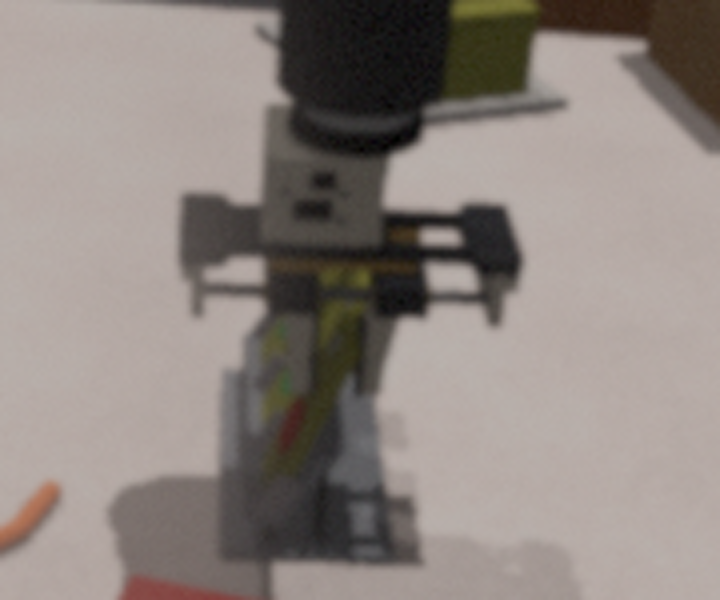

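The plate is swinging upright with low force. I'll continue the motion.

>>> {"op": "apply_moves", "data": {
  "deltas": [
    {"tx":0,"ty":-0.002,"tz":-0.004,"turn":0,"gripper":0.02},
    {"tx":0,"ty":-0.003,"tz":-0.008,"turn":0,"gripper":0.018},
    {"tx":0,"ty":-0.004,"tz":-0.012,"turn":0,"gripper":0.016},
    {"tx":0,"ty":-0.005,"tz":-0.016,"turn":0,"gripper":0.014},
    {"tx":0,"ty":-0.006,"tz":-0.02,"turn":0,"gripper":0.012}
  ]
}}

```text
time_s: 4.95
tcp_pos: [0.5726, -0.0972, 0.1277]
eef_rot: [-90.1, 0.0, 98.0]
contact_force: [3.3, 0.2, 1.4]
gripper_width: 0.0155
```

>>> {"op": "apply_moves", "data": {
  "deltas": [
    {"tx":0,"ty":0,"tz":-0.003,"turn":0,"gripper":0.006},
    {"tx":0,"ty":0,"tz":-0.006,"turn":0,"gripper":0.004},
    {"tx":0,"ty":0,"tz":-0.006,"turn":0,"gripper":0.002},
    {"tx":0,"ty":0,"tz":-0.006,"turn":0,"gripper":0.002}
  ],
  "newtons": 25
}}

```text
time_s: 5.35
tcp_pos: [0.5807, -0.0959, 0.1282]
eef_rot: [-90.3, 0.0, 98.1]
contact_force: [7.5, 0.8, -0.5]
gripper_width: 0.0118
```

```bash
python3 go.py .540 -.1025 .116 -172
python3 - <<'E'
from plant import *
import cv2,numpy as np
p,d=capture("wrist"); cv2.imwrite(f"pics/wrist4.png",p[:,:,::-1])
p,d=capture("side"); cv2.imwrite("pics/side4c.png",cv2.resize(p[90:240,270:450,::-1],None,fx=4,fy=4,interpolation=2))
E
```

```text
t 5.35 tcp [ 0.5807 -0.0959  0.1282] head -171.95 tilt [ 0.005  0.001 -1.   ] F [ 7.5  0.8 -0.5] w 0.0118 j [ 10.  18. -19.   0. -52.  -2.]
tx -0.0008 ty 0.0120 tz 0.0413 turn 0.0009
```

View pics/wrist4.png

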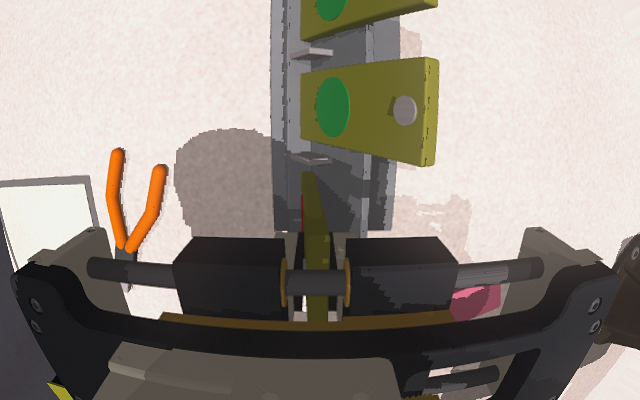

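View pics/side4c.png

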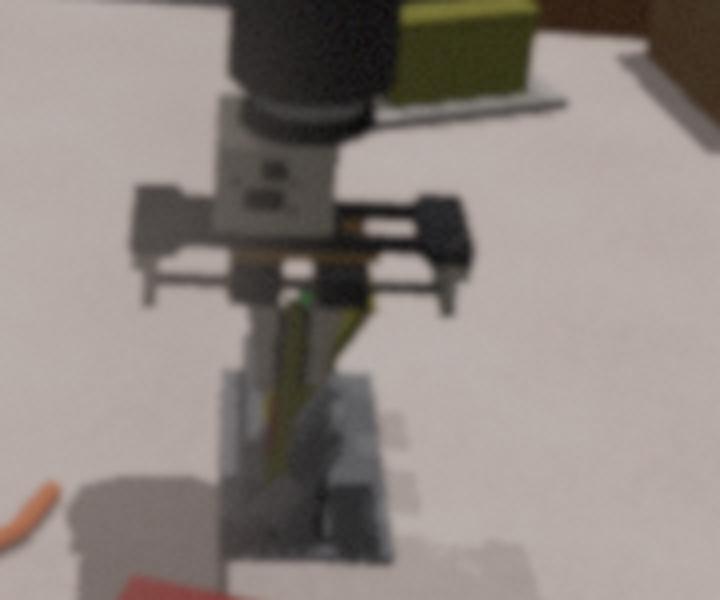

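The plate is almost upright, with the opening at 11.8 mm. Lifting straight up.

>>> {"op": "apply_moves", "data": {
  "deltas": [
    {"tx":0,"ty":-0.004,"tz":0,"turn":0,"gripper":0.002},
    {"tx":0,"ty":-0.01,"tz":0,"turn":0,"gripper":0.002},
    {"tx":0,"ty":-0.018,"tz":0,"turn":0,"gripper":0.002},
    {"tx":0,"ty":-0.028,"tz":0,"turn":0,"gripper":0.002},
    {"tx":0,"ty":-0.04,"tz":0,"turn":0,"gripper":0.002}
  ],
  "newtons": 30
}}

```text
time_s: 5.95
tcp_pos: [0.5763, -0.0965, 0.167]
eef_rot: [-89.8, -0.0, 98.0]
contact_force: [0.2, 0.5, -2.8]
gripper_width: 0.01
```

>>> {"op": "apply_moves", "data": {
  "deltas": [
    {"tx":0,"ty":-0.02,"tz":0,"turn":0,"gripper":0.002},
    {"tx":0,"ty":-0.045,"tz":0,"turn":0,"gripper":0.002},
    {"tx":0,"ty":-0.07,"tz":0,"turn":0,"gripper":0.002},
    {"tx":0,"ty":-0.095,"tz":0,"turn":0,"gripper":0.002},
    {"tx":0,"ty":-0.115,"tz":0,"turn":0,"gripper":0.002}
  ]
}}

```text
time_s: 6.45
tcp_pos: [0.5772, -0.0966, 0.2844]
eef_rot: [-90.0, -0.0, 98.0]
contact_force: [1.0, -0.2, -2.0]
gripper_width: 0.0098
```

>>> {"op": "apply_moves", "data": {
  "deltas": [
    {"tx":0,"ty":-0.015,"tz":0,"turn":0,"gripper":0.002},
    {"tx":0,"ty":-0.02,"tz":0,"turn":0,"gripper":0.002}
  ]
}}

```text
time_s: 6.65
tcp_pos: [0.5777, -0.0966, 0.3046]
eef_rot: [-90.1, 0.0, 98.0]
contact_force: [-1.2, -0.7, -1.9]
gripper_width: 0.01
```

```bash
python3 go.py .5717 .2665 .30 171.5
python3 - <<'E'
from plant import *
import cv2,numpy as np
p,d=capture("wrist"); cv2.imwrite(f"pics/wrist5.png",p[:,:,::-1])
p,d=capture("side"); cv2.imwrite("pics/side5.png",p[:,:,::-1])
np.save("pics/side5.npy",p);np.save("pics/side5d.npy",d)
E
```

```text
t 6.65 tcp [ 0.5777 -0.0966  0.3046] head -171.98 tilt [ 0.002  0.    -1.   ] F [-1.2 -0.7 -1.9] w 0.01 j [ 10.  10.  -5.   0. -74.  -2.]
tx 0.3604 ty 0.0046 tz -0.0446 turn 0.2883
```

View pics/wrist5.png

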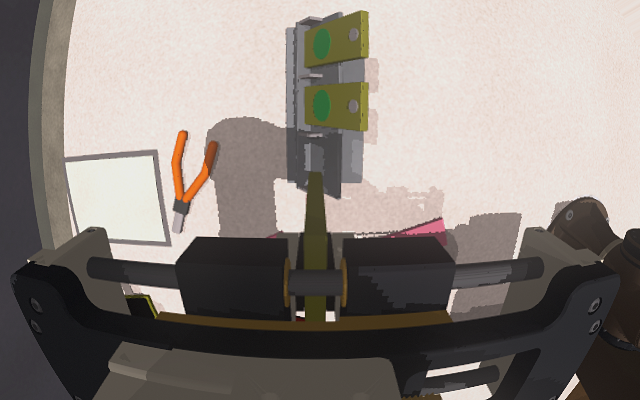

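View pics/side5.png

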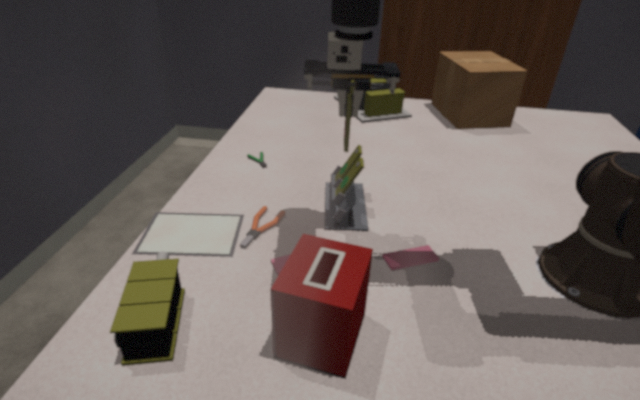

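The plate is held flat and upright with a 10.0 mm opening. Both green-dot plates and the pliers are undisturbed. Moving over the slot.

>>> {"op": "apply_moves", "data": {
  "deltas": [
    {"tx":0.015,"ty":0,"tz":-0.002,"turn":0.02,"gripper":0.002},
    {"tx":0.05,"ty":0,"tz":-0.006,"turn":0.06,"gripper":0.002},
    {"tx":0.09,"ty":0,"tz":-0.011,"turn":0.1,"gripper":0.002},
    {"tx":0.13,"ty":0,"tz":-0.016,"turn":0.14,"gripper":0.002},
    {"tx":0.17,"ty":0,"tz":-0.021,"turn":0.18,"gripper":0.002}
  ]
}}

```text
time_s: 7.25
tcp_pos: [0.5739, 0.076, 0.3012]
eef_rot: [-89.9, 0.0, 87.6]
contact_force: [1.2, -0.0, -2.7]
gripper_width: 0.0098
```

```bash
python3 go.py .5717 .2665 .30 171.5
```

```text
t 7.25 tcp [0.5739 0.076  0.3012] head 177.58 tilt [-0.002 -0.001 -1.   ] F [ 1.2 -0.  -2.7] w 0.0098 j [ 27.  10.  -6.  -0. -74. -29.]
tx 0.1902 ty 0.0011 tz 0.0102 turn 0.1061
```

>>> {"op": "apply_moves", "data": {
  "deltas": [
    {"tx":0.04,"ty":0,"tz":0.002,"turn":0.03,"gripper":0.002},
    {"tx":0.08,"ty":0,"tz":0.004,"turn":0.06,"gripper":0.002},
    {"tx":0.12,"ty":0,"tz":0.007,"turn":0.09,"gripper":0.002},
    {"tx":0.16,"ty":0,"tz":0.009,"turn":0.106,"gripper":0.002},
    {"tx":0.19,"ty":0,"tz":0.01,"turn":0.106,"gripper":0.002}
  ]
}}

```text
time_s: 7.75
tcp_pos: [0.5715, 0.267, 0.3009]
eef_rot: [-89.9, 0.1, 81.6]
contact_force: [1.2, -0.4, -1.8]
gripper_width: 0.0098
```

>>> {"op": "apply_moves", "data": {
  "deltas": [
    {"tx":0,"ty":0,"tz":0,"turn":0,"gripper":0.002},
    {"tx":0,"ty":0,"tz":0,"turn":0,"gripper":0.002}
  ]
}}

```text
time_s: 7.95
tcp_pos: [0.5717, 0.2655, 0.3008]
eef_rot: [-89.9, 0.1, 81.7]
contact_force: [0.7, -0.6, -1.7]
gripper_width: 0.0101
```

```bash
python3 go.py .5717 .2665 .30 171.5
python3 - <<'E'
from plant import *
import cv2,numpy as np
from pw import *
s=r.get_state()
p,d=capture("wrist"); cv2.imwrite(f"pics/wrist6.png",p[:,:,::-1])
print(wproj([.5717,.2665,.165],s))
p,d=capture("side"); cv2.imwrite("pics/side6.png",cv2.resize(p[60:360,200:500,::-1],None,fx=2,fy=2,interpolation=2))
np.save("pics/side6.npy",p);np.save("pics/side6d.npy",d)
ci=camera_info('side');hsv=cv2.cvtColor(p,cv2.COLOR_RGB2HSV).astype(int)
m=((hsv[...,0]>20)&(hsv[...,0]<36)&(hsv[...,1]>90)&(d>0));m[:, :230]=0;m[:,450:]=0
v,u=np.where(m);P=bydepth(ci,np.c_[u,v],d[v,u]);k=np.hypot(P[:,0]-.5717,P[:,1]-.2665)<.06;k&=P[:,2]>.1
Q=P[k];print(len(Q),u[k].min(),u[k].max(),v[k].min(),v[k].max(),Q.min(0),Q.max(0))
E
```

```text
t 7.95 tcp [0.5717 0.2655 0.3008] head 171.71 tilt [-0.003 -0.002 -1.   ] F [ 0.7 -0.6 -1.7] w 0.0101 j [ 43.  15.  -0.  -0. -75. -51.]
tx 0.0010 ty 0.0008 tz 0.0001 turn 0.0037
[[315.17244298 190.77536149]]
50 303 372 0 182 [0.52583783 0.24624895 0.35513192] [0.60452352 0.31183606 0.57270952]
```

View pics/wrist6.png

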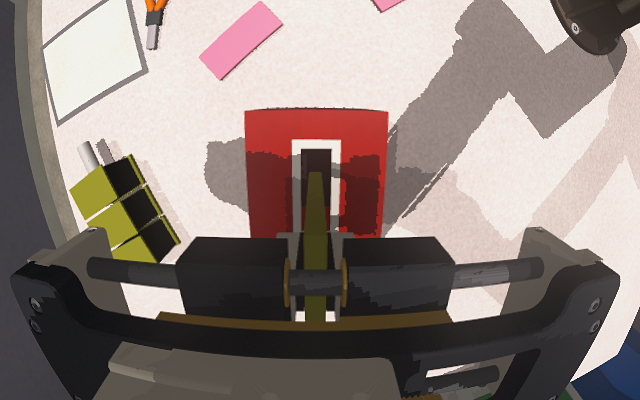

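View pics/side6.png

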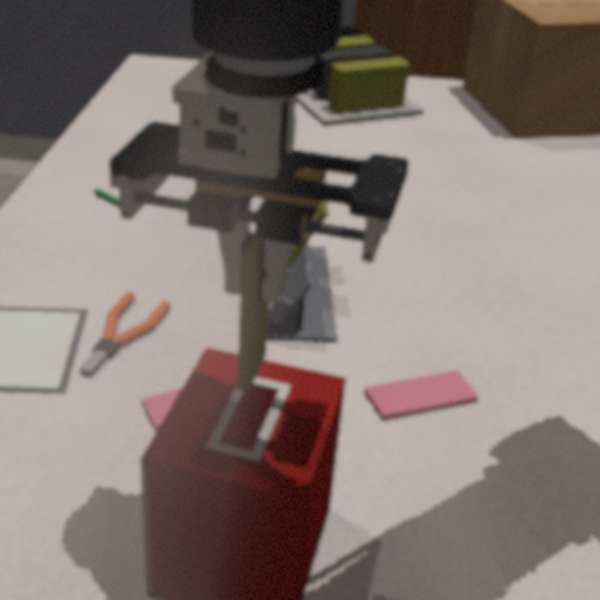

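The plate's lower edge sits at column 315, over the slot centre at about 316, and aligned with it. Lowering in stages while watching the force.

>>> {"op": "apply_moves", "data": {
  "deltas": [
    {"tx":0.001,"ty":0.008,"tz":0,"turn":0,"gripper":0.002},
    {"tx":0.001,"ty":0.02,"tz":0,"turn":0,"gripper":0.002},
    {"tx":0.001,"ty":0.032,"tz":0,"turn":0,"gripper":0.002},
    {"tx":0.001,"ty":0.042,"tz":0,"turn":0,"gripper":0.002},
    {"tx":0.001,"ty":0.05,"tz":0,"turn":0,"gripper":0.002}
  ]
}}

```text
time_s: 8.55
tcp_pos: [0.5723, 0.2656, 0.251]
eef_rot: [-89.9, 0.1, 81.6]
contact_force: [-0.7, 0.4, -1.7]
gripper_width: 0.0101
```

```bash
python3 go.py .5717 .2665 .195 171.5
python3 - <<'E'
from plant import *
import cv2
p,d=capture("wrist"); cv2.imwrite(f"pics/wrist7.png",p[:,:,::-1])
p,d=capture("side"); cv2.imwrite("pics/side7.png",cv2.resize(p[60:360,200:500,::-1],None,fx=2,fy=2,interpolation=2))
E
```

```text
t 8.55 tcp [0.5723 0.2656 0.251 ] head 171.62 tilt [-0.001 -0.001 -1.   ] F [-0.7  0.4 -1.7] w 0.0101 j [ 43.  16.  -5.  -0. -69. -51.]
tx 0.0009 ty 0.0560 tz 0.0006 turn 0.0020
```

View pics/wrist7.png

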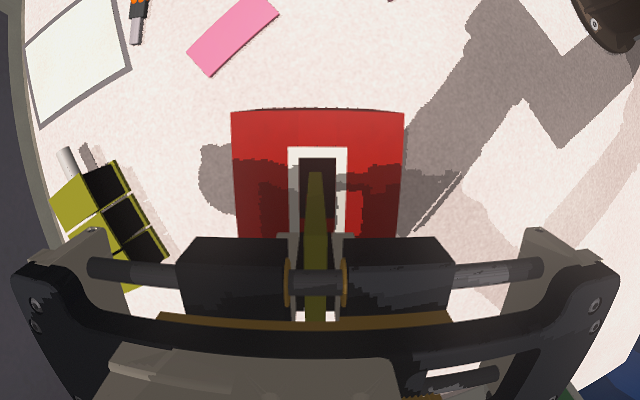

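View pics/side7.png

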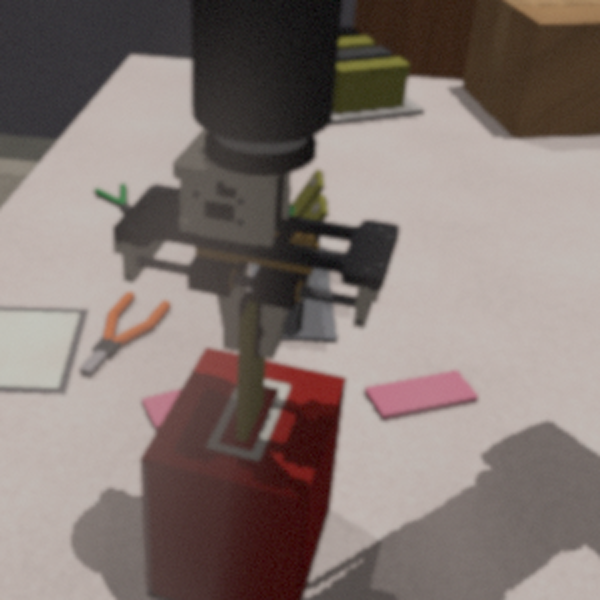

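The plate's bottom is at the slot opening with clearance all round. Continuing down.

>>> {"op": "apply_moves", "data": {
  "deltas": [
    {"tx":0.0,"ty":0.005,"tz":0,"turn":0,"gripper":0.002},
    {"tx":0.0,"ty":0.01,"tz":0,"turn":0,"gripper":0.002},
    {"tx":0.0,"ty":0.016,"tz":0,"turn":0,"gripper":0.002},
    {"tx":0.0,"ty":0.02,"tz":0,"turn":0,"gripper":0.002}
  ]
}}

```text
time_s: 9.05
tcp_pos: [0.5724, 0.266, 0.232]
eef_rot: [-90.0, 0.0, 81.6]
contact_force: [0.4, -0.2, -2.0]
gripper_width: 0.0101
```

>>> {"op": "apply_moves", "data": {
  "deltas": [
    {"tx":0.0,"ty":0.01,"tz":0,"turn":0,"gripper":0.002},
    {"tx":0.0,"ty":0.02,"tz":0,"turn":0,"gripper":0.002},
    {"tx":0.0,"ty":0.03,"tz":0,"turn":0,"gripper":0.002},
    {"tx":0.0,"ty":0.035,"tz":0,"turn":0,"gripper":0.002}
  ]
}}

```text
time_s: 9.45
tcp_pos: [0.572, 0.2657, 0.1959]
eef_rot: [-89.9, 0.1, 81.6]
contact_force: [-0.2, -0.4, -2.9]
gripper_width: 0.01
```

```bash
python3 go.py .5717 .2665 .195 171.5
python3 - <<'E'
from plant import *
import cv2
p,d=capture("side"); cv2.imwrite("pics/side8.png",cv2.resize(p[60:360,200:500,::-1],None,fx=2,fy=2,interpolation=2))
E
```

```text
t 9.45 tcp [0.572  0.2657 0.1959] head 171.62 tilt [-0.002 -0.001 -1.   ] F [-0.2 -0.4 -2.9] w 0.01 j [ 43.  18.  -9.  -0. -63. -51.]
tx 0.0007 ty 0.0009 tz 0.0005 turn 0.0022
```

View pics/side8.png

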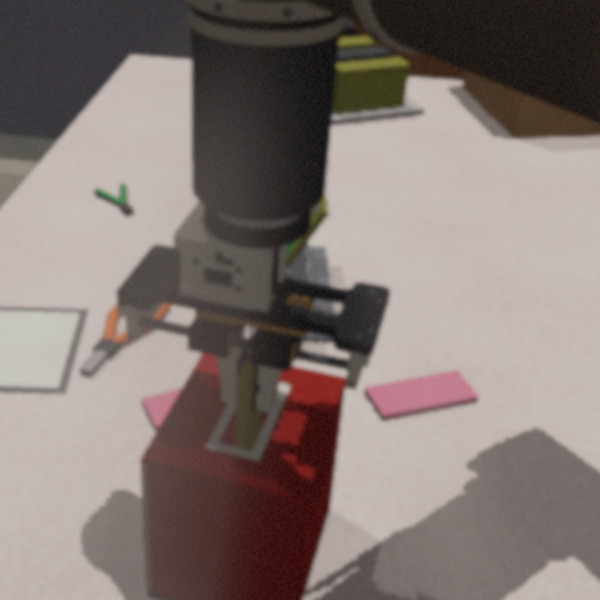

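The plate is well into the slot with no contact force. Releasing.

>>> {"op": "apply_moves", "data": {
  "deltas": [
    {"tx":0.0,"ty":0,"tz":0,"turn":0,"gripper":0.04},
    {"tx":0.0,"ty":0,"tz":0,"turn":0,"gripper":0.06},
    {"tx":0.0,"ty":0,"tz":0,"turn":0,"gripper":0.06},
    {"tx":0.0,"ty":0,"tz":0,"turn":0,"gripper":0.06},
    {"tx":0.0,"ty":0,"tz":0,"turn":0,"gripper":0.06}
  ]
}}

```text
time_s: 10.0
tcp_pos: [0.5727, 0.2661, 0.198]
eef_rot: [-90.0, -0.0, 81.6]
contact_force: [-0.4, 0.3, -0.2]
gripper_width: 0.0446
```

>>> {"op": "apply_moves", "data": {
  "deltas": [
    {"tx":0.0,"ty":-0.015,"tz":0,"turn":0,"gripper":0.06},
    {"tx":0.0,"ty":-0.04,"tz":0,"turn":0,"gripper":0.06},
    {"tx":0.0,"ty":-0.07,"tz":0,"turn":0,"gripper":0.06},
    {"tx":0.0,"ty":-0.1,"tz":0,"turn":0,"gripper":0.06},
    {"tx":0.0,"ty":-0.12,"tz":0,"turn":0,"gripper":0.06}
  ]
}}

```text
time_s: 10.5
tcp_pos: [0.5731, 0.2662, 0.3203]
eef_rot: [-90.1, -0.1, 81.6]
contact_force: [0.4, 0.5, 0.1]
gripper_width: 0.0601
```

>>> {"op": "apply_moves", "data": {
  "deltas": [
    {"tx":0.0,"ty":0,"tz":0.02,"turn":0,"gripper":0.06},
    {"tx":0.0,"ty":0,"tz":0.05,"turn":0,"gripper":0.06},
    {"tx":0.0,"ty":0,"tz":0.08,"turn":0,"gripper":0.06},
    {"tx":0.0,"ty":0,"tz":0.1,"turn":0,"gripper":0.06},
    {"tx":0.0,"ty":0,"tz":0.1,"turn":0,"gripper":0.06}
  ]
}}

```text
time_s: 11.0
tcp_pos: [0.4719, 0.2808, 0.3186]
eef_rot: [-90.0, -0.1, 81.7]
contact_force: [0.3, 0.8, 0.4]
gripper_width: 0.0599
```

```bash
python3 go.py .5717 .2665 .195 171.5
python3 - <<'E'
from plant import *
import cv2,numpy as np
P=[capture(n)[0] for n in("side","top","wrist")]
cv2.imwrite("pics/side9.png",cv2.resize(P[0][60:360,200:500,::-1],None,fx=2,fy=2,interpolation=2))
cv2.imwrite("pics/top9.png",P[1][:,:,::-1]);cv2.imwrite("pics/wrist9.png",P[2][:,:,::-1])
E
```

```text
t 11.0 tcp [0.4719 0.2808 0.3186] head 171.73 tilt [ 0.001  0.002 -1.   ] F [0.3 0.8 0.4] w 0.0599 j [ 51.   6.  -8.  -0. -75. -59.]
tx 0.0000 ty 0.1237 tz -0.1007 turn 0.0040
```

View pics/side9.png

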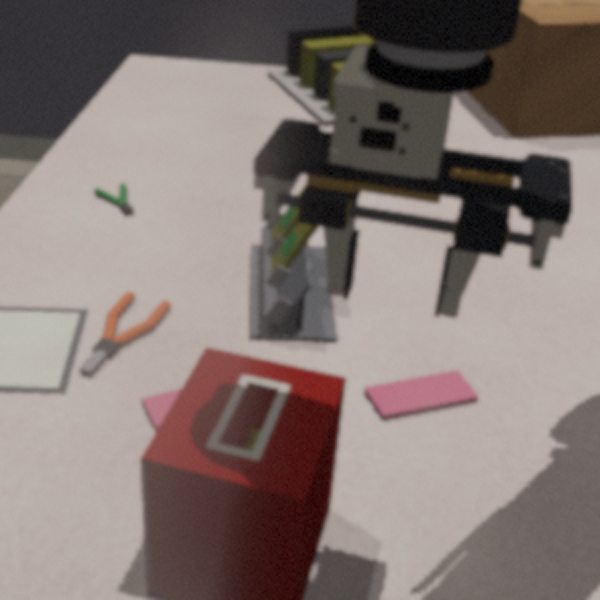

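View pics/top9.png

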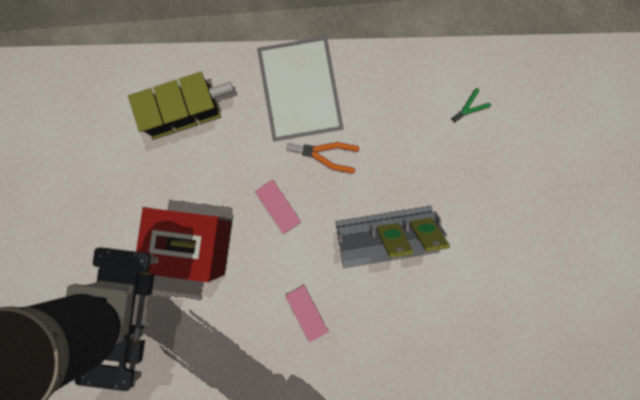

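View pics/wrist9.png

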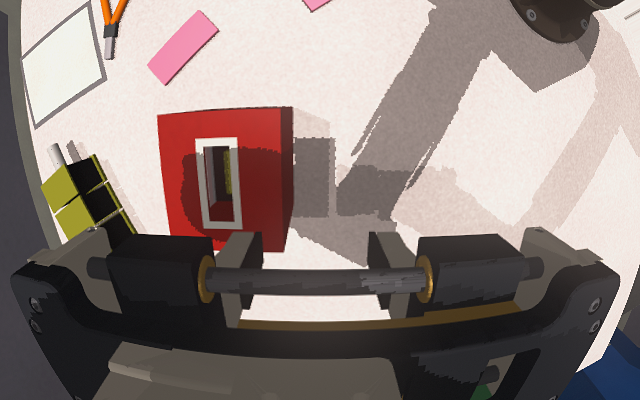

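The plate is through the slot: olive is visible inside at about (182,244) in the top view. I'll check its height and whether it is still.

Run:
```python
from h import *; from plant import *
ci=camera_info('top')
for i in range(2):
    p,d=capture('top');h=cv2.cvtColor(p,cv2.COLOR_RGB2HSV).astype(int)
    m=(h[...,0]>18)&(h[...,0]<38)&(h[...,1]>90)&(d>0);m[:230]=0;m[260:]=0;m[:,:152]=0;m[:,205:]=0
    v,u=np.where(m);P=bydepth(ci,np.c_[u,v],d[v,u]);print(len(P),np.median(P,0),P.min(0),P.max(0))
    a=np.load('pics/top0.npy').astype(int);df=(abs(p.astype(int)-a).max(2)>40)
    print('changed px: goods',df[215:260,380:450].sum(),'pliers',df[135:175,280:362].sum())
print(r.get_state()['time_s'])
```

```text
153 [0.57106076 0.26901334 0.12458565] [0.55941523 0.24207976 0.00110034] [0.5788939  0.32838093 0.12904371]
changed px: goods 0 pliers 0
150 [0.57120529 0.26897099 0.12487137] [0.55945693 0.24238574 0.00270762] [0.57891117 0.3286077  0.12967125]
changed px: goods 0 pliers 0
11.25
```

```bash
python3 -c "
from plant import r
print(r.close_job())"
```

```text
the job is handed in; nothing more can be done
None
```

The red-dot plate is inside the reject box, and I handed the job in at about 11.3 s of the 38 s allowed.

I pinched its free upper end, let the grip swing it upright as I eased it off the back support, and lifted it out. I then turned it to line up with the slot, lowered it about 60 mm through the lid and let go.

- **Plate:** it stands on its end on the box floor. Its top is at 0.125 m, which matches the 5 mm floor plus the 120 mm plate and is well below the lid at 0.165 m. Two pictures in a row gave the same height, so it was still.
- **Bystanders:** comparing the top view before and after showed no changed pixels around the green-dot plates or the pliers.
- **Forces:** the highest contact force I read was about 8 N. When I handed in, the gripper was empty and about 0.12 m above its release height, off to the robot's side of the box.
- **Disagreement:** the top and side cameras differed by about 3 mm on the slot centre along its length, so I used the average, which was well within the slot's 15 mm of slack at each end. No check failed.

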